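Hang the bauble bucket on the stall's wire grid

TASK

Take the deep round bucket of baubles by the wooden knob on its hook and hang it on the top bar of the wire-grid display stand, near the middle of the bar. The bucket hangs out to one side of its hook, so lower it until the hook rests on the bar before you let go, then ease the grip off so that it neither drops nor swings off. Leave the shallow tray where it stands.

Things in the scene. Friction and masses are not known exactly. Their poses are not given: they have to be found in the camera images.
- tin_grip (a point): In the square wooden knob (22 x 22, 50 mm tall) of the loose, deep round steel bucket (84 across, 80 mm high, full of baubles, about 0.3 kg). On the knob's axis, 21 mm below its top, 155 mm above the bucket's underside. The knob stands on the bucket's hook, off to the side: the bucket's middle is 59 mm away along -x of this frame. z up; knob sides along x and y.
- tin_hook (a point): Where the bar should sit in the bucket's hook: middle of its bridge's flat underside, 34 mm below tin_grip. The hook is an upside-down U of strap, 30 mm wide along y: on the -x side the strap down the bucket's back, on the +x side a free tongue reaching 25 mm below this point; 28 mm opening between them along x. Bridge 5 mm thick. Axes as tin_grip.
- bar_mid (a point): Top of the top bar, at its middle, on the fixed wire-grid stand; 204 mm above the counter. Bar 8 mm thick, 300 mm long, along y; x points away from the robot, square to the grid. Upright and level wires fill the plane below it; low feet at both ends. With the bucket on the robot's side the tongue goes behind the grid; let go, the bucket leans 2 to 12 degrees, its back on the wires.
- tray_knob (a point): Bystander: wooden knob (22 x 22, 50 mm tall; this point 21 mm below its top, 119 mm above the counter) of the loose, shallow rectangular steel tray (90 x 110, 30 mm high) with a hook of the same kind. The tray's middle is 63 mm away along -x. Not to be moved. Between tray and bucket stands a white candle 74 mm tall.

How it is judged (in metres and radians):
On the way:
1. the bucket's hook is over the bar and lowered onto it while the robot still holds it (x of tin_hook in the frame of bar_mid between -0.018 and 0.018 m and y of tin_hook in the frame of bar_mid between -0.05 and 0.05 m and z of tin_hook in the frame of bar_mid between -0.012 and 0.01 m and contact force between the fingers and tin above 0.5 N), for 0.1 s.
At the end, for the whole second after the job is handed in: The bucket hangs at rest on the top bar: the bar lies in its hook (hook seat within 18 mm of the bar across it, between 12 mm below and 10 mm above its top, and within 50 mm of the bar's middle along it), leaning less than 20 degrees, and the tray is within 30 mm of where it stood (x of tin_hook in the frame of bar_mid between -0.018 and 0.018 m and y of tin_hook in the frame of bar_mid between -0.05 and 0.05 m and z of tin_hook in the frame of bar_mid between -0.012 and 0.01 m and angle between tin_hook's own z axis and vertical below 0.35 rad and linear speed of tin below 0.03 m/s and distance of tray_knob from where it was at the start of the episode below 0.03 m); the robot touches nothing.
It fails at once if the bucket drops or swings hard when not held (faster than 0.5 m/s) (linear speed of tin above 0.5 m/s and contact force between the fingers and tin below 0.05 N).
It fails at once if the shallow tray is moved by more than 30 mm (distance of tray_knob from where it was at the start of the episode above 0.03 m).
It also fails if it takes over 48 s, if anything falls off the work surface, if the arm or the gripper's body presses on something with over 40 N, if the wrist force passes 120 N, or if a joint passes its speed limit or range.

ROBOT

A 6-joint arm with a two-finger parallel gripper is mounted at the origin on the work surface. World frame = base frame: x ahead of the robot, y to its left, z up, the work surface at z = 0. Lengths are in mm, angles in rad, forces in N, time in s.
With the tool pointing down it reaches from about 275 to 750 mm from the base axis. Payload 10.2 kg.
Tool frame: the origin (TCP) lies between the finger pads; the fingertips stand 17 mm ahead of it and the grasp point (between the pads) lies 2 mm behind it; z points along the fingers, y is the line along which they close (so a half turn about z gives the same grasp; the last joint's range is limited). The gripper opens to 85 mm and grips with 20 to 120 N. Pads are 22 mm wide; open, the fingers measure 114 mm over their backs; the gripper's body (76 mm by 85 mm) begins 54 mm behind the grasp point. The pads swing forward as they close: fully open they stand 13 mm farther back than shut.
Start: joints at [-1.415, 0.313, 1.498, -0, 1.331, -0.223], TCP at [194.136, -487.794, 248.294] pointing down, gripper open.
Joint ranges: [-2.94, 2.94], [-0.97, 2.17], [0.19, 2.56], [-1.23, 4.37], [0.02, 3.11], [-2.88, 2.88]. Speed limits (rad/s): [2.39, 2.39, 3.01, 3.14, 3.14, 3.14].

INTERFACE

Orientations are given as a unit quaternion [w, x, y, z].
In Python, from rig import * gives the robot as it stands.
- The arm moves only by the tool step_arm, never from a script. Its argument "commands" is text: rows parted by semicolons, each of 7 numbers parted by spaces: the opening, from 0 (shut) to 1 (fully open), then the shift along the tool's x, y, z in cm, then the turn, a rotation vector about the tool's x, y, z in rad. In form: hand x y z rx ry rz; .... A call has 1 to 20 rows; each row is the pose to reach, as a shift and turn from the pose commanded when the call began, along the tool's axes at that moment; what a row does not reach only later rows make up. A row lasts 1/12 s, in which the tool goes at most 41.7 mm and 7.16 degrees, less where a joint would pass 70% of its speed; a pose out of reach is approached as far as the arm can. A call with a gripper value outside its range is refused whole. The fingers move at their own pace and stop on an object; "newtons" is the grip in N (left out, the last holds). Time passes only in rows, so rows that repeat a pose let the fingers close. It gives the time, the measured TCP pose, the force, the opening and the grip force at its end, in the units of the state.
- sense(): the state, without advancing time (a new reading comes with each control period).
- capture(name): name is "scene" or "top" or "wrist"; returns the picture (384x512x3 uint8, red, green, blue); there is no depth.
- camera_model(name): a dict with "mtx" (3x3 intrinsics, pixels), "eye" and "rotation" of the camera in the world. Camera axes: x right, y down, z forward; pixel columns grow to the right and rows downward; lengths in mm; the calibration is good to about 2 mm. A picture is of the moment at which its call begins: read the wrist's pose just before it. camera_model takes no time and is no camera call; for the wrist camera it gives the pose at the moment of the call.
- finish_job(): hands the job in; it is judged then, once.
Trained networks look in the newest picture that a camera, given by its name, has taken for a name from the list of things; names that differ only in an ending like _2 or _b are one class to them, and where a whole thing is asked for, a point or a joint stands for the part that bears it (a point fixed in the world has none). Each returns a list of dicts, best first, with "score" (0 to 1); they miss things now and then, are a little off and sometimes report something else, mostly with a low value. They report only what shows in the picture. A call takes as long as a camera call.
- search_frame(camera, label): "rect" ([centre column, centre row, width, height] in pixels, round what is visible of it).
- trace(camera, label): "mask" (384x512 bool, what is visible of it) and "rect" ([centre column, centre row, width, height] in pixels, round what is visible of it).
- spot_point(camera, label): "xy" ([column, row] in pixels: a listed point, or the origin of a listed thing).
The state is a dict: "time_s": time; "joints": joint angles; "dq": joint speeds; "tau": joint torques, N m; "eef_pos": TCP position; "ee_rot": TCP orientation; "force": force on the tool from outside, world axes, zero at the start; "wrist_torque": the same for the moment, N m; "grip_width": opening from 0.0 (shut) to 1.0 (fully open); "grip_force": force on a finger pad.
Only numpy, scipy, OpenCV 4.12 (cv2) and the standard library are available. Lean on these libraries where they do the work, as an engineer would, in place of code of your own. Each camera call takes 0.05 s, during which the arm holds its last target. There are 200 camera calls.

## Working session

There is one attempt and no reset: what is moved stays moved. The work goes in short steps, Python scripts to look and compute and a tool call to move; the robot and the scene stay as the last step left them, time stands still between calls to the robot, and variables do not carry over. Pictures are saved under pics/ and viewed, at most 10 in all, crops included, and the job is handed in when it is done.

Besides the shell and the picture viewer there is one more tool, called after ">>>" as a command line: name --argument value ..., lists and objects as JSON in quotes. step_arm: Moves the arm, as the interface text tells. Its arguments: {"type":"object","properties":{"commands":{"type":"string"},"newtons":{"type":"number"}},"required":["commands"]}

```bash
mkdir -p pics
cat > h.py <<'E'
from rig import *
import numpy as np, cv2
from scipy.spatial.transform import Rotation as R
def ray(m,xy):
    K=np.array(m["mtx"]);Rm=np.array(m["rotation"]);
    if Rm.shape!=(3,3): Rm=R.from_quat(np.roll(Rm,-1)).as_matrix()
    d=Rm@np.linalg.inv(K)@np.array([xy[0],xy[1],1.]);return np.array(m["eye"]),d/np.linalg.norm(d)
def atz(m,xy,z):
    e,d=ray(m,xy);return e+d*(z-e[2])/d[2]
def tri(rs):
    A=sum(np.eye(3)-np.outer(d,d) for e,d in rs);b=sum((np.eye(3)-np.outer(d,d))@e for e,d in rs);return np.linalg.solve(A,b)
E
python3 - <<'E'
from h import *
np.set_printoptions(precision=1,suppress=True)
M={};P={};ims=[]
for c in ["scene","top"]:
    im=capture(c);M[c]=camera_model(c);ims.append(im)
    for l in ["tin_grip","tin_hook","bar_mid","tray_knob"]:
        r=spot_point(c,l)
        for q in r[:2]: print(c,l,np.array(q["xy"]),round(q["score"],2))
        if r:P[c,l]=r[0]["xy"]
    print(c,M[c]["eye"],np.array(M[c]["rotation"]))
for l,z in [("tin_grip",155),("tin_hook",121),("bar_mid",204),("tray_knob",119)]:
    cs=[c for c in M if (c,l) in P]
    for c in cs: print(l,c,atz(M[c],P[c,l],z))
    if len(cs)==2: print("tri",tri([ray(M[c],P[c,l]) for c in cs]))
cv2.imwrite("pics/a.png",cv2.resize(np.hstack(ims)[...,::-1],(800,300)))
cv2.imwrite("pics/scene.png",ims[0][...,::-1]);cv2.imwrite("pics/top.png",ims[1][...,::-1])
print(sense()["time_s"],sense()["ee_rot"])
E
```

```text
scene tin_grip [152.3 183.6] 0.88
scene tin_hook [154.8 193.6] 0.95
scene bar_mid [227.4 218.2] 0.82
scene tray_knob [315.5 143.3] 0.88
scene [ 914.1 -145.3  723. ] [-0.3  0.8  0.5 -0.2]
top tin_grip [344.1 240.6] 0.87
top tin_hook [336.8 234.8] 0.68
top bar_mid [289.2 146.8] 0.93
top tray_knob [151.3 233.6] 0.86
top [494.4   4.8 868.2] [ 0.  -0.7  0.7 -0. ]
tin_grip scene [ 438.8 -144.2  155. ]
tin_grip top [ 440.6 -152.1  155. ]
tri [ 442.  -147.4  160.6]
tin_hook scene [ 438.1 -146.9  121. ]
tin_hook top [ 449.8 -145.6  121. ]
tri [ 450.1 -144.9  135. ]
bar_mid scene [608.8 -49.7 204. ]
bar_mid top [614.5 -50.5 204. ]
tri [613.  -50.5 210.9]
tray_knob scene [461.9 231.2 119. ]
tray_knob top [462.9 225.1 119. ]
tri [464.1 226.4 122.6]
0.5 [-0.   1.   0.2  0. ]
```

View pics/scene.png

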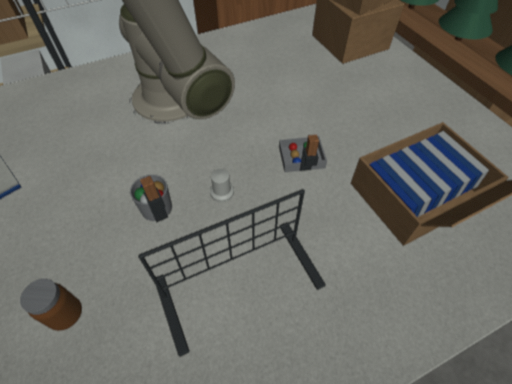

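View pics/top.png

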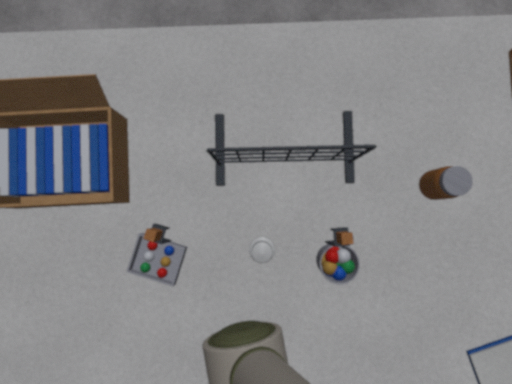

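The scene view shows the bucket at (152,198), the stand's bar from (142,256) to (302,192), the candle at (221,185) and the tray at (302,153). In the top view the bucket is at (338,262) with its knob at (344,238), and the bar runs from (209,151) to (375,147). The network points agree with both pictures.

Run:
```python
from h import *
np.set_printoptions(precision=3,suppress=True)
s=sense();Rt=R.from_quat(np.roll(s["ee_rot"],-1)).as_matrix()
print(Rt,s["eef_pos"])
print("bar ends",[atz(camera_model("top"),p,204) for p in [(209,151),(375,147)]])
m=camera_model("wrist");print("cam in tool",Rt.T@(np.array(m["eye"])-s["eef_pos"]),Rt.T@np.array(m["rotation"]) if np.shape(m["rotation"])==(3,3) else m["rotation"], m["mtx"][0])
print("bucket centre",atz(camera_model("top"),(338,262),80))
print("shift cm",Rt.T@(np.array([400,-148,330])-s["eef_pos"])/10)
```

```text
[[ 0.929  0.37  -0.   ]
 [ 0.37  -0.929  0.   ]
 [ 0.    -0.    -1.   ]] [ 194.116 -487.75   248.226]
bar ends [array([611.502,  94.041, 204.   ]), array([ 609.147, -203.991,  204.   ])]
cam in tool [  80.911    0.861 -125.979] [ 0.133  0.817 -0.554 -0.089] [275.196   0.    256.067]
bucket centre [ 390.909 -153.863   80.   ]
shift cm [ 31.693 -23.955  -8.17 ]
```

>>> step_arm --commands "1 10 -8 -8 0 0 0.1;1 20 -16 -8 0 0 0.2;1 31.7 -24 -8.2 0 0 0.3;1 31.7 -24 -8.2 0 0 0.3;1 31.7 -24 -8.2 0 0 0.3;1 31.7 -24 -8.2 0 0 0.3;1 31.7 -24 -8.2 0 0 0.3;1 31.7 -24 -8.2 0 0 0.3;1 31.7 -24 -8.2 0 0 0.3;1 31.7 -24 -8.2 0 0 0.3;1 31.7 -24 -8.2 0 0 0.3;1 31.7 -24 -8.2 0 0 0.3;1 31.7 -24 -8.2 0 0 0.3" --newtons 80

```text
time_s: 1.58
eef_pos: [399.7, -147.9, 330.1]
ee_rot: [0.0, 0.999, 0.039, -0.0]
force: [-0.5, 0.4, -0.0]
grip_width: 0.997
grip_force: 0.0
```

```bash
cat > look.py <<'E'
from h import *
import sys
np.set_printoptions(precision=3,suppress=True)
s=sense();Rt=R.from_quat(np.roll(s["ee_rot"],-1)).as_matrix()
m=camera_model("wrist");im=capture("wrist");cv2.imwrite(sys.argv[1],im[...,::-1])
print(s["eef_pos"],Rt[:,0],s["grip_width"],s["force"],s["time_s"])
for l,z in [("tin_grip",155),("tin_hook",121),("bar_mid",204)]:
    for q in spot_point("wrist",l)[:1]: print(l,np.array(q["xy"]),round(q["score"],2),atz(m,q["xy"],z))
np.save("cam.npy",m,allow_pickle=True)
E
python3 look.py pics/w1.png
```

```text
[ 399.679 -147.926  330.119] [ 0.997  0.079 -0.   ] 0.9972054422400888 [-0.518  0.379 -0.028] 1.5833
tin_grip [265.9 138.9] 0.83 [ 445.235 -156.215  155.   ]
tin_hook [264.1 135.6] 0.96 [ 444.941 -155.275  121.   ]
```

View pics/w1.png

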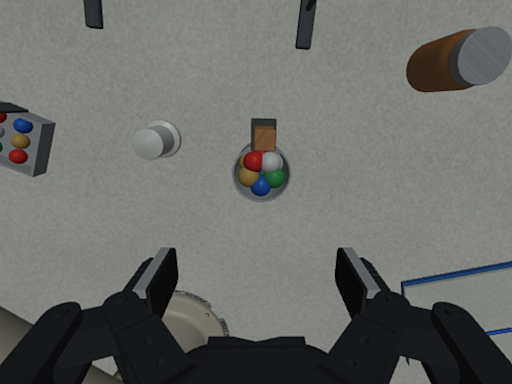

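The wrist view has the bucket rim centred near (261,172), the knob near (264,138) almost square to the image, and the hook strap just above it at (264,123). I'll zoom in to get the yaw.

Run:
```python
from h import *
np.set_printoptions(precision=1,suppress=True)
im=cv2.imread("pics/w1.png");cv2.imwrite("pics/w1c.png",cv2.resize(im[105:215,215:315],None,fx=5.4,fy=5.4,interpolation=cv2.INTER_CUBIC))
```

```text
(no output)
```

View pics/w1c.png

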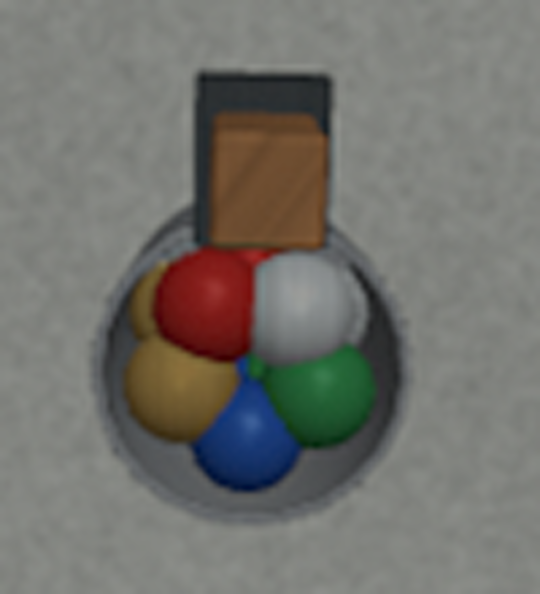

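The crop shows the knob's top face at crop x 213–325, y 127–245, with edges level to about 0.02 rad. The tool yaw already matches.

Run:
```python
from h import *
np.set_printoptions(precision=2,suppress=True)
m=np.load("cam.npy",allow_pickle=True).item()
s=sense();Rt=R.from_quat(np.roll(s["ee_rot"],-1)).as_matrix()
k=atz(m,(264.8,139.6),176);b=atz(m,(261.3,172.6),80);d=k-b
print(k,b,np.hypot(*d[:2]),np.arctan2(d[1],d[0]))
c=[atz(m,(215+u/5.4,105+v/5.4),176) for u,v in [(213,127),(327,130),(323,246),(213,246)]];print(np.array(c),[np.linalg.norm(c[i]-c[i-1]) for i in range(4)])
print("strap",[atz(m,(215+u/5.4,105+v/5.4),126) for u,v in [(200,75),(328,78)]])
k[2]=155
print("shift",Rt.T@(k-s["eef_pos"])/10)
```

```text
[ 446.93 -154.21  176.  ] [ 389.43 -157.44   80.  ] 57.592913724839946 0.05614233460226746
[[ 456.94 -143.    176.  ]
 [ 458.06 -163.94  176.  ]
 [ 436.76 -165.36  176.  ]
 [ 435.13 -144.69  176.  ]] [np.float64(21.881085070558164), np.float64(20.976515689103977), np.float64(21.34628615712817), np.float64(20.733712925590297)]
strap [array([ 463.32, -139.48,  126.  ]), array([ 464.87, -166.9 ,  126.  ])]
shift [ 4.69  0.94 17.51]
```

>>> step_arm --commands "1 4.6 0.9 5 0 0 0.02;1 4.6 0.9 5 0 0 0.02;1 4.6 0.9 9 0 0 0.02;1 4.6 0.9 12 0 0 0.02;1 4.6 0.9 15 0 0 0.02;1 4.6 0.9 17.6 0 0 0.02;1 4.6 0.9 17.6 0 0 0.02;1 4.6 0.9 17.6 0 0 0.02"

```text
time_s: 2.45
eef_pos: [446.1, -153.4, 154.3]
ee_rot: [-0.0, 1.0, 0.029, -0.001]
force: [-0.3, 0.0, 0.2]
grip_width: 1.003
grip_force: 0.0
```

```bash
python3 look.py pics/w2.png
```

```text
[ 446.115 -153.429  154.262] [ 0.998  0.058 -0.001] 1.0031975994958715 [-0.304  0.047  0.152] 2.45
tin_grip [253.1 265.9] 0.59 [ 446.431 -152.902  155.   ]
tin_hook [256.6 235.5] 0.93 [ 447.    -154.771  121.   ]
```

View pics/w2.png

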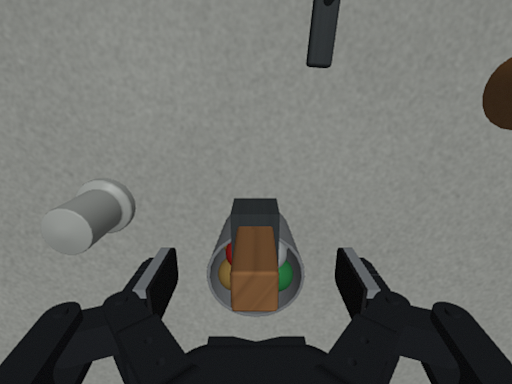

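The knob sits centred between the pads at (254,268), square to them, and both network points agree to about 1 mm. Closing the gripper now, then lifting.

>>> step_arm --commands "0 0 0 0 0 0 0;0 0 0 0 0 0 0;0 0 0 0 0 0 0;0 0 0 0 0 0 0;0 0 0 0 0 0 0;0 0 0 0 0 0 0;0 0 0 0 0 0 0;0 0 0 0 0 0 0;0 0 0 0 0 0 0;0 0 0 0 0 0 0" --newtons 80

```text
time_s: 3.48
eef_pos: [446.7, -152.9, 154.5]
ee_rot: [0.0, 1.0, 0.029, 0.0]
force: [1.1, 1.3, 4.1]
grip_width: 0.252
grip_force: 78.5
```

>>> step_arm --commands "0 0 0 -1 0 0 0;0 0 0 -3 0 0 0;0 0 0 -5 0 0 0;0 0 0 -8 0 0 0;0 0 0 -11 0 0 0;0 0 0 -14 0 0 0;0 0 0 -14 0 0 0;0 0 0 -14 0 0 0"

```text
time_s: 4.15
eef_pos: [446.5, -153.1, 294.6]
ee_rot: [0.0, 1.0, 0.029, 0.0]
force: [-0.3, -0.0, -3.6]
grip_width: 0.247
grip_force: 78.7
```

```bash
python3 look.py pics/w3.png
python3 - <<'E'
from h import *
np.set_printoptions(precision=1,suppress=True)
M={}
for c in ["scene","top"]:
    im=capture(c);M[c]=camera_model(c);cv2.imwrite(f"pics/{c}3.png",im[...,::-1])
P={}
for l in ["tin_grip","tin_hook","bar_mid"]:
  for c in M:
    for q in spot_point(c,l)[:1]: P[c,l]=q["xy"];print(c,l,np.array(q["xy"]),q["score"])
  cs=[c for c in M if (c,l) in P]
  if len(cs)==2: print(l,tri([ray(M[c],P[c,l]) for c in cs]))
E
```

```text
[ 446.517 -153.101  294.604] [0.998 0.059 0.001] 0.24673871005400005 [-0.333 -0.024 -3.556] 4.15
tin_grip [254.9 265. ] 0.94 [ 357.764 -158.416  155.   ]
tin_hook [258.2 237.2] 0.68 [ 374.856 -161.357  121.   ]
scene tin_grip [130.  133.6] 0.87
top tin_grip [361.7 243.6] 0.72
tin_grip [ 446.2 -146.9  303.3]
scene tin_hook [137.6 150.9] 0.67
top tin_hook [358.2 238.5] 0.81
tin_hook [ 452.1 -148.5  267.6]
scene bar_mid [225.8 222. ] 0.72
top bar_mid [289.  144.8] 0.72
bar_mid [616.8 -52.8 206.3]
```

View pics/w3.png

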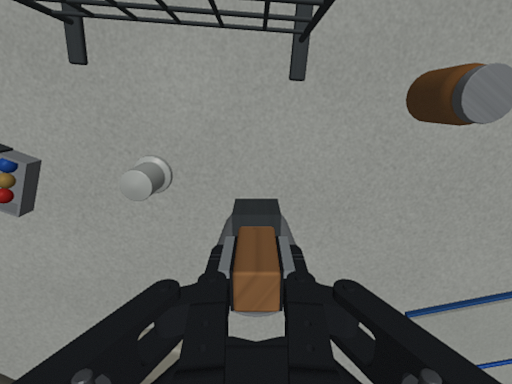

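The bucket is held upright, with the knob at (255,265) unchanged between the pads. The bar shows at the top of the frame from about (20,5) to (330,5). Next I go in front of the bar for one close look.

>>> step_arm --commands "0 0.5 -0.5 0 0 0 0.005;0 1.5 -1.4 -0.5 0 0 0.01;0 2.9 -2.7 -0.5 0 0 0.02;0 4.4 -4.1 -0.5 0 0 0.03;0 5.9 -5.5 -0.5 0 0 0.04;0 7.4 -6.9 -0.5 0 0 0.05;0 8.6 -8.0 -0.5 0 0 0.06;0 9.5 -8.9 -0.5 0 0 0.06;0 9.9 -9.2 -0.5 0 0 0.06;0 9.9 -9.2 -0.5 0 0 0.06;0 9.9 -9.2 -0.5 0 0 0.06"

```text
time_s: 5.67
eef_pos: [539.7, -55.5, 299.2]
ee_rot: [0.0, 1.0, -0.001, -0.0]
force: [0.3, 0.4, -2.3]
grip_width: 0.249
grip_force: 78.7
```

```bash
python3 look.py pics/w4.png
```

```text
[539.706 -55.5   299.194] [ 1.    -0.001 -0.   ] 0.24937500185479164 [ 0.255  0.387 -2.256] 5.6667
tin_grip [255.9 264.4] 0.67 [448.424 -56.503 155.   ]
tin_hook [257.7 236.1] 0.68 [466.606 -58.749 121.   ]
bar_mid [256.5 115.5] 0.88 [612.088 -57.079 204.   ]
```

View pics/w4.png

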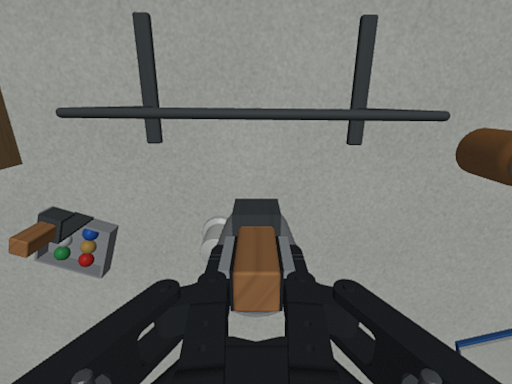

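The bar runs from (58,112) to (448,116), with its middle at (253,114). That puts it at about x 613, y -57, which agrees with the top view. Moving over it and lowering partway.

>>> step_arm --commands "0 0.5 0 0 0 0 0.01;0 1.5 0 0 0 0 0.01;0 3 0 0 0 0 0.01;0 4.5 0.1 0 0 0 0.01;0 5.9 0.1 0 0 0 0.01;0 6.9 0.1 0 0 0 0.01;0 7.3 0.1 0 0 0 0.01;0 7.3 0.1 0 0 0 0.01;0 7.3 0.1 0.5 0 0 0.01;0 7.3 0.1 1.5 0 0 0.01;0 7.3 0.1 2.5 0 0 0.01;0 7.3 0.1 3.0 0 0 0.01;0 7.3 0.1 3.0 0 0 0.01"

```text
time_s: 6.95
eef_pos: [612.2, -56.2, 267.4]
ee_rot: [-0.0, 1.0, -0.006, -0.002]
force: [-0.1, 0.7, -2.9]
grip_width: 0.248
grip_force: 78.6
```

```bash
python3 look.py pics/w5.png
python3 - <<'E'
from h import *
a=cv2.imread("pics/w5.png");im=capture("scene");cv2.imwrite("pics/s5.png",im[...,::-1])
b=cv2.resize(im[90:270,100:300,::-1],(400,360));b=cv2.copyMakeBorder(b,0,24,0,0,0)
cv2.imwrite("pics/c5.png",np.hstack([a[:,56:456],b]))
E
```

```text
[612.167 -56.237 267.413] [ 1.    -0.011 -0.003] 0.24794794347013233 [-0.054  0.737 -2.859] 6.95
tin_grip [254.8 264.4] 0.85 [540.778 -55.264 155.   ]
```

View pics/c5.png

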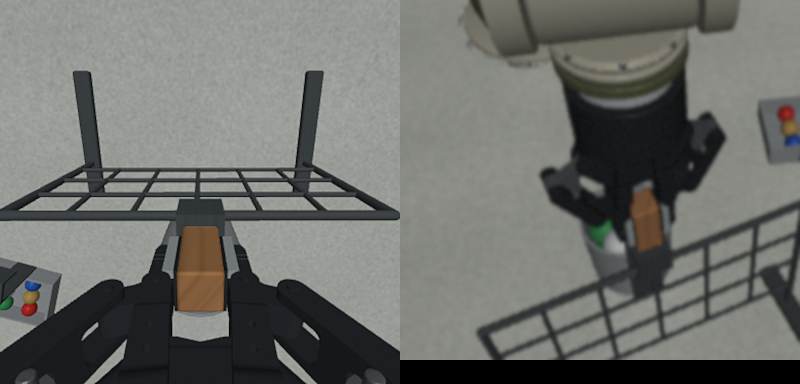

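The left view shows the hook bridge at (200,213) over the bar at row about 215. The right view shows the tongue beyond the bar. One quick check of the bar's x before lowering.

Run:
```python
from h import *
m=np.load("cam.npy",allow_pickle=True).item()
im=cv2.imread("pics/w5.png",0)
for c in (100,180,320,400):
    col=im[195:235,c].astype(int);r=np.where(col<85)[0]+195;print(c,r.min(),r.max(),atz(m,(c,r.mean()),200).round(1))
print("strap row",[ (r,int(im[r,256])) for r in range(190,232,3)])
for r in (199,226): print(r,atz(m,(256,r),267.4-28).round(1))
```

```text
100 195 220 [616.5  60.6 200. ]
180 195 220 [6.158e+02 2.000e-01 2.000e+02]
320 195 219 [ 615.2 -105.6  200. ]
400 195 219 [ 614.6 -166.1  200. ]
strap row [(190, 141), (193, 66), (196, 28), (199, 63), (202, 50), (205, 50), (208, 50), (211, 51), (214, 53), (217, 59), (220, 58), (223, 58), (226, 84), (229, 82)]
199 [639.6 -57.6 239.4]
226 [622.1 -57.4 239.4]
```

The bar is at x≈613–614 and the tongue's lower edge is at x≈629, so the hook straddles the bar with clearance on both sides. Lowering to just above contact.

>>> step_arm --commands "0 0.1 0 0.5 0 0 0;0 0.1 0 1.2 0 0 0;0 0.1 0 1.9 0 0 0;0 0.1 0 2.3 0 0 0;0 0.1 0 2.5 0 0 0;0 0.1 0 2.6 0 0 0;0 0.1 0 2.6 0 0 0"

```text
time_s: 7.78
eef_pos: [613.9, -56.4, 243.2]
ee_rot: [-0.0, 1.0, -0.006, -0.0]
force: [0.8, 1.0, -2.4]
grip_width: 0.244
grip_force: 78.6
```

>>> step_arm --commands "0 0 0 0.1 0 0 0;0 0 0 0.2 0 0 0;0 0 0 0.3 0 0 0;0 0 0 0.3 0 0 0"

```text
time_s: 8.12
eef_pos: [613.8, -56.4, 240.1]
ee_rot: [-0.0, 1.0, -0.006, -0.0]
force: [0.4, 0.7, -2.8]
grip_width: 0.245
grip_force: 78.6
```

>>> step_arm --commands "0 0 0 0.1 0 0 0;0 0 0 0.2 0 0 0;0 0 0 0.25 0 0 0;0 0 0 0.25 0 0 0"

```text
time_s: 8.45
eef_pos: [613.8, -56.3, 237.6]
ee_rot: [-0.0, 1.0, -0.006, -0.0]
force: [-1.2, 0.1, -3.2]
grip_width: 0.247
grip_force: 78.6
```

>>> step_arm --commands "0 0 0 0.05 0 0 0;0 0 0 0.1 0 0 0;0 0 0 0.15 0 0 0;0 0 0 0.15 0 0 0"

```text
time_s: 8.78
eef_pos: [613.9, -56.4, 237.4]
ee_rot: [0.0, 1.0, -0.006, 0.001]
force: [-3.1, 1.2, 5.0]
grip_width: 0.252
grip_force: 79.6
```

The force turned upward (+5 N) at the expected height, so the hook rests on the bar. Now easing the grip off.

>>> step_arm --commands "0 0 0 0 0 0 0;0 0 0 0 0 0 0;0 0 0 0 0 0 0;0 0 0 0 0 0 0;0 0 0 0 0 0 0;0 0 0 0 0 0 0" --newtons 20

```text
time_s: 9.28
eef_pos: [614.0, -56.4, 237.4]
ee_rot: [0.0, 1.0, -0.006, 0.001]
force: [-2.8, 0.5, 5.1]
grip_width: 0.247
grip_force: 79.6
```

>>> step_arm --commands "0.24 0 0 0 0 0 0;0.245 0 0 0 0 0 0;0.25 0 0 0 0 0 0;0.255 0 0 0 0 0 0;0.26 0 0 0 0 0 0;0.265 0 0 0 0 0 0;0.27 0 0 0 0 0 0;0.275 0 0 0 0 0 0;0.28 0 0 0 0 0 0;0.285 0 0 0 0 0 0;0.29 0 0 0 0 0 0;0.3 0 0 0 0 0 0;0.3 0 0 0 0 0 0;0.3 0 0 0 0 0 0;0.3 0 0 0 0 0 0;0.3 0 0 0 0 0 0"

```text
time_s: 10.62
eef_pos: [613.9, -56.4, 236.3]
ee_rot: [-0.0, 1.0, -0.006, -0.0]
force: [-0.2, -0.3, -0.6]
grip_width: 0.297
grip_force: 0.0
```

```bash
python3 look.py pics/w6.png
python3 - <<'E'
from h import *
a=cv2.imread("pics/w6.png");im=capture("scene")
b=cv2.resize(im[90:270,100:300,::-1],(400,360));b=cv2.copyMakeBorder(b,0,24,0,0,0)
cv2.imwrite("pics/c6.png",np.hstack([a[:,56:456],b]))
E
```

```text
[613.887 -56.371 236.306] [ 1.    -0.011 -0.   ] 0.29738877389990576 [-0.166 -0.302 -0.582] 10.6167
tin_grip [254.5 290.9] 0.93 [535.503 -55.257 155.   ]
tin_hook [256.5 252.5] 0.69 [554.726 -57.338 121.   ]
```

View pics/c6.png

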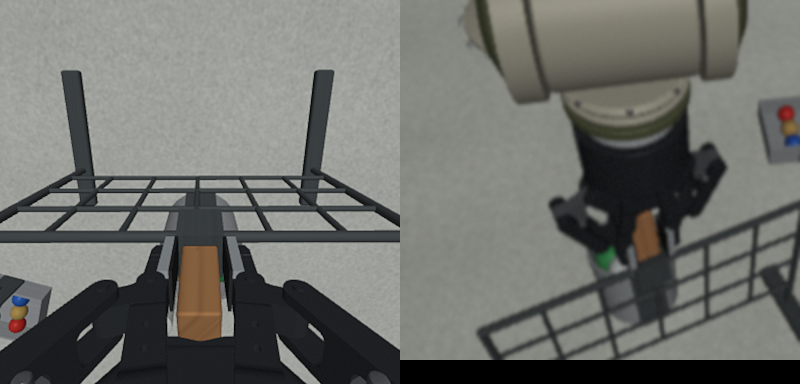

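The bucket now leans on the wires with the hook on the bar. The knob is tilted back at (200,292) in the left half, free between the pads, with zero grip force. Opening wide and retreating straight up.

>>> step_arm --commands "0.35 0 0 0 0 0 0;0.45 0 0 0 0 0 0;0.6 0 0 0 0 0 0;0.8 0 0 0 0 0 0;0.8 0 0 0 0 0 0;0.8 0 0 0 0 0 0;0.8 0 0 -1 0 0 0;0.8 0 0 -3 0 0 0;0.8 0 0 -5 0 0 0;0.8 0 0 -8 0 0 0;0.8 0 0 -11 0 0 0;0.8 0 0 -14 0 0 0;0.8 0 0 -14 0 0 0;0.8 0 0 -14 0 0 0"

```text
time_s: 12.03
eef_pos: [614.1, -56.4, 378.3]
ee_rot: [0.001, 1.0, -0.006, 0.002]
force: [-0.7, -0.7, 0.1]
grip_width: 0.8
grip_force: 0.0
```

```bash
python3 look.py pics/w7.png
python3 - <<'E'
from h import *
a=cv2.imread("pics/w7.png");im=capture("scene")
b=cv2.resize(im[90:270,100:300,::-1],(400,360));b=cv2.copyMakeBorder(b,0,24,0,0,0)
cv2.imwrite("pics/c7.png",np.hstack([a[:,56:456],b]))
E
```

```text
[614.052 -56.383 378.332] [ 1.    -0.011  0.004] 0.8000367507156761 [-0.733 -0.662  0.061] 12.0333
tin_grip [255.9 204.7] 0.72 [566.157 -57.162 155.   ]
tin_hook [255.7 187.1] 0.7 [580.886 -57.085 121.   ]
bar_mid [254.7 184.3] 0.55 [608.867 -56.198 204.   ]
```

View pics/c7.png

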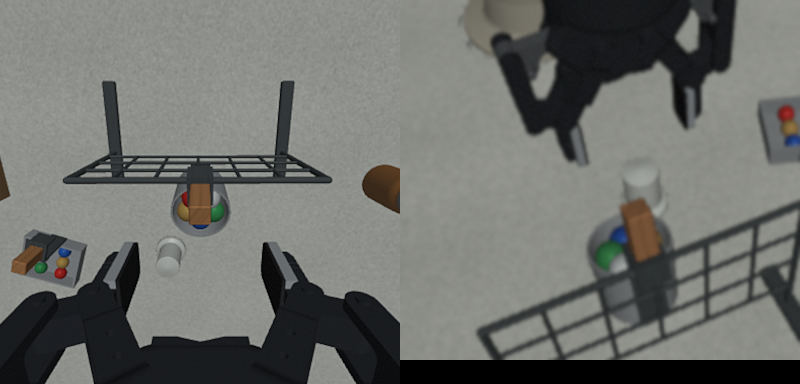

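The bucket hangs on the middle of the bar, with the hook at (200,180) in the left half. It is at rest, the tray is untouched and the gripper is clear.

```bash
python3 -c "
from rig import *
print(finish_job())"
```

```text
the job is handed in; nothing more can be done
None
```

The bucket hangs at rest near the middle of the top bar, leaning on the wires; the tray was not moved, and the job was handed in at about 12 s, though the hand-in call gave no verdict.

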